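Put the pop-button lid back on the walnut jar and lock it

ROBOT

A 6-joint arm with a two-finger parallel gripper is mounted at the origin on the work surface. World frame = base frame: x ahead of the robot, y to its left, z up, the work surface at z = 0. Lengths are in m, angles in rad, forces in N, time in s.
With the tool pointing down it reaches from about 0.25 to 0.775 m from the base axis. Payload 4 kg.
Tool frame: the origin (TCP) lies at the very end of the fingers, on their centre line; the grasp point (between the pads) lies 19 mm behind it; z points along the fingers, y is the line along which they close (so a half turn about z gives the same grasp; the last joint's range is limited). The gripper opens to 94 mm and grips with 3 to 60 N. Pads are 16 mm wide; open, the fingers measure 119 mm over their backs; the gripper's body (75 mm by 177 mm) begins 78 mm behind the grasp point.
Start: joints at [-1.367, 0.087, 1.371, -0, 1.684, -0.103], TCP at [0.166, -0.524, 0.206] pointing down, gripper open.
Joint ranges: [-3.1, 3.1], [-0.76, 2.03], [0.27, 2.55], [-1.08, 4.22], [0.17, 2.65], [-2.57, 2.57]. Speed limits (rad/s): [2.79, 2.79, 3.14, 3.14, 3.14, 3.14].

INTERFACE

Orientations are given as [roll, pitch, yaw] about the fixed x, y, z axes, in that order (R = Rz(yaw) Ry(pitch) Rx(roll)).
In Python, from bench import robot, vision gives the robot as it stands.
- The arm moves only by the shell command python3 -m crank 'ROWS'. ROWS is JSON, a list of rows, each a list of 3 entries, a list of its own where there are three numbers: the closure, from 0 (fully open) to 1 (shut), then the shift along the tool's x, y, z in m, then the turn, a rotation vector about the tool's x, y, z in degrees. A call has 1 to 8 rows; each row shifts and turns the commanded pose from where the row before left it, along the tool's axes as they then stand; what a row does not reach is not made up. A row lasts 1/10 s, in which the tool goes at most 50 mm and 8.59 degrees, less where a joint would pass 70% of its speed; a pose out of reach is approached as far as the arm can. A call with a gripper value outside its range is refused whole. The fingers move at their own pace and stop on an object; the grip force is fixed at half the most. Time passes only in rows, so rows that do not move let the fingers close. It gives the time, the measured TCP pose, the force, the opening and the grip force at its end, in the units of the state.
- robot.get_obs(): the state, without advancing time (a new reading comes with each control period).
- vision.snapshot(name): name is "scene" or "top" or "wrist"; returns a dict with "color" (480x640x3 uint8, red, green, blue), "z_map" (480x640 float32, m along the optical axis (not along the pixel's ray), 0 where there is no reading), "fx", "fy", "cx", "cy" (pixels), "dist" ([k1, k2, p1, p2, k3] as OpenCV has them; the pictures are not rectified), "R" (3x3) and "t" (3): a world point X has camera coordinates R X + t. Camera axes: x right, y down, z forward; pixel columns grow to the right and rows downward; lengths in m; the calibration is good to about 2 mm. A picture is of the moment at which its call begins.
- robot.close_job(): hands the job in; it is judged then, once.
The state is a dict: "time": time; "joint_positions": joint angles; "qvel": joint speeds; "joint_torque": joint torques, N m; "tool_pos": TCP position; "ee_rot": TCP orientation; "wrist_force": force on the tool from outside, world axes, zero at the start; "wrist_torque": the same for the moment, N m; "width": finger opening in m; "finger_force": force on a finger pad.
Only numpy, scipy, OpenCV 4.12 (cv2) and the standard library are available. Lean on these libraries where they do the work, as an engineer would, in place of code of your own. Each camera call takes 0.05 s, during which the arm holds its last target. There are 200 camera calls.

TASK

The lid of the walnut jar was left on the counter with its button clicked down, so its seal is spread and it will not go in. Press the button gently until it clicks and pops up, lift the lid by the raised button and seat it fully home in the jar's mouth with the button still up, then press the button gently until it clicks and stays down, and let go. Never lean hard on the lid, keep the jar standing where it is, and leave the mug, tumbler and pepper mill alone.

Things in the scene. Friction and masses are not known exactly. Their poses are not given: they have to be found in the camera images.
- lid_center (a point): White square jar lid, loose, about 190 g: flange 97 x 97 x 8 mm on a plug 81 x 81 mm, 18 mm deep, tapering to 78 mm over its lowest 3 mm. This point: on its axis, 13 mm above the plug's underside and 13 mm below the flange's top. z up through the button; x, y along the sides (same at each quarter turn). Starts lying on its plug on the counter. Home on the jar, it is 5 mm below the mouth point.
- lid: The same lid; the origin is the centre of the plug's underside, z up. Grey seal bars in the plug's four sides stand out about 4 mm each when the button is down (too wide for the mouth) and draw in flush when it is up. Pushing the lid down by its raised button with more than 4 N starts to press the button in.
- button_face (a point): Centre of the flat top of the lid's round metal button, 54 mm wide, straight sides, z up: 17 mm above the flange's top when up, 4 mm when locked. Push-push: pressed fully and let go, it changes over (down pops up, up stays down); a part press changes nothing. Sprung 5 to 9 N, from 16.4 mm below up on a rubber stop that adds 12 N per mm; changes over 16.7 mm down, at about 12 N; 13 to 16 N is a full press, over 20 N too hard.
- canister_mouth (a point): Clear square storage jar with walnuts, loose, about 650 g, 94 x 94 x 120 mm outside, walls 4.5 mm, mouth 85 x 85 mm. This point is the centre of the mouth, level with the rim, 120 mm above the counter. z up, x and y along the sides (same at each quarter turn).
- canister: The same jar; the origin is the centre of its underside, on the counter.
- mug: Pink mug, 85 mm high, 78 mm in diameter, handle on +y; the origin is the centre of its underside. A bystander.
- tumbler: Clear glass tumbler, 110 mm high, 68 mm in diameter; the origin is the centre of its underside. A bystander.
- pepper_mill: Dark wooden pepper mill, 100 mm high, 52 mm in diameter; the origin is the centre of its underside. A bystander.
Mind the look-alikes: they are no part of the job. Leave any green or purple look-alike of the canister alone.

How it is judged:
On the way, in this order (a step that is already met when the one before it is completed fails the run):
1. the lid's button has popped up while the lid is off the jar (z of button_face in the frame of lid above 0.04 m and horizontal distance between lid_center and canister_mouth above 0.08 m), for 0.2 s.
2. the lid is home in the jar's mouth with its button still up (z of lid_center in the frame of canister_mouth between -0.0075 and -0.0033 m and horizontal distance between lid_center and canister_mouth below 0.006 m and angle between the z axis of lid_center and the z axis of canister_mouth, either way round below 0.035 rad and z of button_face in the frame of lid above 0.036 m), for 0.1 s.
At the end, for the whole second after the job is handed in: The lid is home in the jar (centre point within 6 mm of the mouth's centre in plan and 3.3 to 7.5 mm below it, level within 2 degrees), its button locked down (face 1.5 to 5.5 mm above the flange), the lid still, the jar upright on the counter within 50 mm of where it began (z of lid_center in the frame of canister_mouth between -0.0075 and -0.0033 m and horizontal distance between lid_center and canister_mouth below 0.006 m and angle between the z axis of lid_center and the z axis of canister_mouth, either way round below 0.035 rad and z of button_face in the frame of lid between 0.0275 and 0.0315 m and linear speed of lid below 0.02 m/s and angle between canister's own z axis and vertical below 0.05 rad and height (world z) of canister below 0.005 m and distance of canister from where it was at the start of the episode below 0.05 m); the robot touches nothing.
It fails at once if the lid is pressed against the counter with more than 20 N beside its own weight (contact force between lid and table_c0 above 22.5 N).
It fails at once if the jar is pressed against the counter with more than 20 N beside its own and the lid's weight (contact force between canister and table_c0 above 30.5 N).
It fails at once if the mug is shifted by more than 30 mm or tipped (distance of mug from where it was at the start of the episode above 0.03 m or angle between mug's own z axis and vertical above 0.3 rad).
It fails at once if the glass tumbler is shifted by more than 30 mm or tipped (distance of tumbler from where it was at the start of the episode above 0.03 m or angle between tumbler's own z axis and vertical above 0.3 rad).
It fails at once if the pepper mill is shifted by more than 30 mm or tipped (distance of pepper_mill from where it was at the start of the episode above 0.03 m or angle between pepper_mill's own z axis and vertical above 0.3 rad).
It also fails if it takes over 67 s, if anything falls off the work surface, if the arm or the gripper's body presses on something with over 40 N, if the wrist force passes 120 N, or if a joint passes its speed limit or range.

## Working session

There is one attempt and no reset: what is moved stays moved. The work goes in short steps, Python scripts to look and compute and a shell command to move; the robot and the scene stay as the last step left them, time stands still between calls to the robot, and variables do not carry over. Pictures are saved under pics/ and viewed, at most 10 in all, crops included, and the job is handed in when it is done.

```bash
mkdir -p pics
cat > h.py <<'E'
import numpy as np, cv2, json
from bench import robot, vision
def snap(n):
    s=vision.snapshot(n); cv2.imwrite  # color RGB
    s['K']=np.array([[s['fx'],0,s['cx']],[0,s['fy'],s['cy']],[0,0,1.]]); s['R']=np.array(s['R']); s['t']=np.array(s['t']); s['dist']=np.array(s['dist'],float)
    return s
def save(s,f,crop=None,k=1):
    im=s['color'][:,:,::-1]
    if crop: im=im[crop[1]:crop[3],crop[0]:crop[2]]
    if k!=1: im=cv2.resize(im,None,fx=k,fy=k,interpolation=cv2.INTER_CUBIC)
    cv2.imwrite('pics/'+f,im)
def ray(s,uv,z):
    uv=np.atleast_2d(np.array(uv,float))
    n=cv2.undistortPoints(uv[:,None],s['K'],s['dist'])[:,0]
    d=np.c_[n,np.ones(len(n))]@s['R']; c=-s['R'].T@s['t']
    return c+d*((z-c[2])/d[:,2])[:,None]
def cloud(s):
    v,u=np.mgrid[0:480,0:640]; uv=np.c_[u.ravel(),v.ravel()].astype(float)
    n=cv2.undistortPoints(uv[:,None],s['K'],s['dist'])[:,0]; z=s['z_map'].ravel()[:,None]
    P=(np.c_[n,np.ones(len(n))]*z-s['t'])@s['R']; P[z[:,0]<=0]=np.nan
    return P.reshape(480,640,3)
E
python3 - <<'E'
from h import *
for n in('scene','top'):
    s=snap(n); save(s,n+'0.png'); np.savez('pics/'+n+'0.npz',**s); print(n,-s['R'].T@s['t'])
o=robot.get_obs(); print(o['tool_pos'],o['ee_rot'],o['wrist_force'],o['time'])
E
```

```text
scene [ 0.93988892 -0.6996536   1.33533714]
top [ 0.33196663 -0.02084525  1.16244383]
[ 0.16599963 -0.52385074  0.20444281] [-3.13964336e+00 -1.64212248e-04  3.06808040e-01] [ 0.57395931  0.23735654 -0.318823  ] 0.1
```

View pics/top0.png

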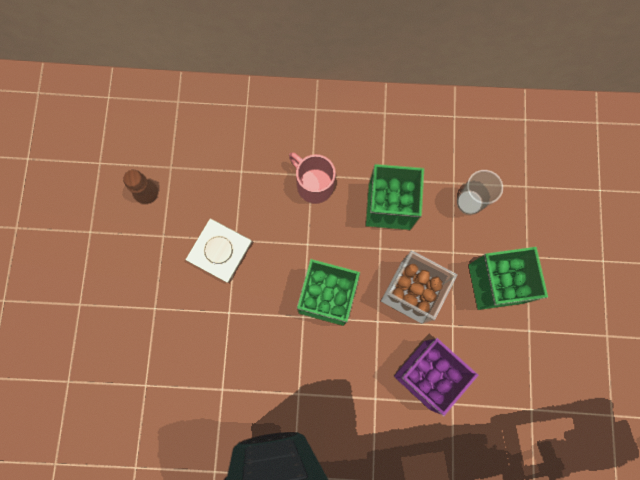

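View pics/scene0.png

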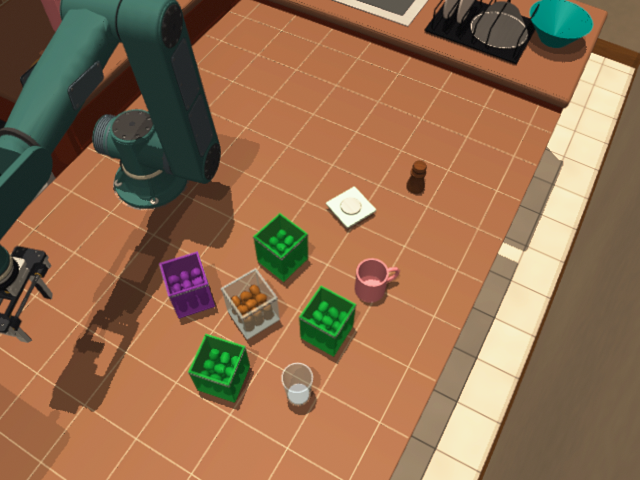

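The top view shows the white lid at (219,250), the mug at (316,178), the tumbler at (478,192) and the mill at (141,186). There are five jars: green at (396,197), (329,292) and (511,278), purple at (436,376), and a clear one with brown walnuts at (421,287). The clear walnut jar is the one described. Next I'll measure and enlarge it.

Run:
```python
from h import *
s=dict(np.load('pics/top0.npz')); s['color']=s['color']
save(s,'jar0.png',(360,230,480,340),5)
P=cloud(s); c=s['color'].astype(int)
hsv=cv2.cvtColor(s['color'],cv2.COLOR_RGB2HSV)
m=((hsv[...,1]<70)&(hsv[...,2]>150)).astype(np.uint8); m[:, :150]=0; m[:,290:]=0; m[:190]=0; m[310:]=0
cs=max(cv2.findContours(m,0,2)[0],key=cv2.contourArea); r=cv2.minAreaRect(cs); b=cv2.boxPoints(r); W=ray(s,b,0.026)
print('lid',W.round(4),W.mean(0),np.linalg.norm(np.diff(W,axis=0),axis=1),np.degrees(np.arctan2(*(W[1]-W[0])[1::-1])))
print('z lid',np.nanmedian(P[m>0][:,2]))
Z=P[...,2]; sub=np.zeros(Z.shape,bool); sub[240:335,370:470]=1
k=sub&(Z>0.112)&(Z<0.13); print(k.sum())
if k.sum()>20:
    q=P[k][:,:2].astype(np.float32); r=cv2.minAreaRect(q); print('rim',r, q.mean(0))
k=sub&(Z>0.02); print(np.histogram(Z[k],bins=12))
print('heights', [(x,y,round(float(Z[y,x]),3)) for x,y in((316,178),(396,197),(436,376),(141,186))])
```

```text
lid [[0.5253 0.2433 0.026 ]
 [0.6179 0.2017 0.026 ]
 [0.5725 0.1126 0.026 ]
 [0.4813 0.1553 0.026 ]] [0.54923608 0.17823388 0.026     ] [0.10148975 0.10001608 0.10065626] -24.19669214782417
z lid 0.026327913930907016
648
rim ((0.48814278841018677, -0.21628350019454956), (0.09605604410171509, 0.09599076956510544), 64.62344360351562) [ 0.48713082 -0.21628448]
(array([120,  71, 196, 145, 207, 869, 446, 132, 134, 118, 167, 535]), array([0.02000468, 0.0287416 , 0.03747852, 0.04621544, 0.05495237,
       0.06368929, 0.07242621, 0.08116313, 0.08990005, 0.09863697,
       0.1073739 , 0.11611082, 0.12484774]))
heights [(316, 178, 0.008), (396, 197, 0.073), (436, 376, 0.073), (141, 186, 0.075)]
```

View pics/jar0.png

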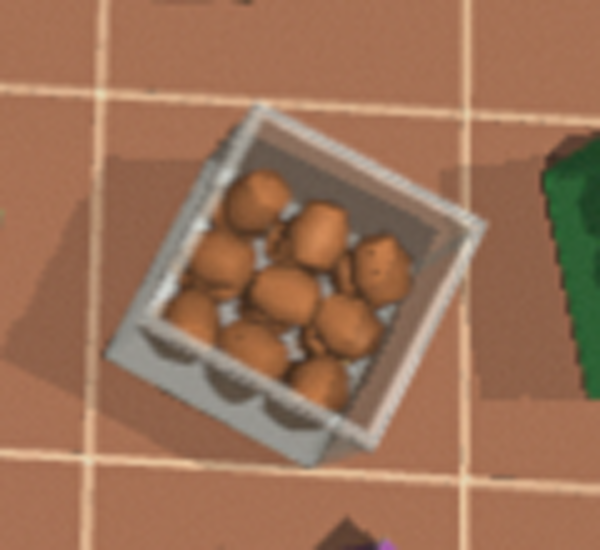

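The crop shows a clear jar holding brown walnuts, with its rim corners in the full picture at about (412,251), (456,274), (434,319) and (390,295). The rim measures 96 mm square, 120 mm high, centred at (0.488,-0.216), sides at -25.4°. The lid measures about 100 mm across at z=0.026, centred at (0.549,0.178), sides at about -25.5°. Both fit the sizes given. Next I move above the lid with the fingers shut and tool yaw 64.6°.

```bash
python3 -m crank '[[1,[0.034,-0.0326,0],[0,0,0]],[1,[0.034,-0.0326,0],[0,0,0]],[1,[0.034,-0.0326,0],[0,0,0]],[1,[0.034,-0.0326,0],[0,0,0]],[1,[0.034,-0.0326,0],[0,0,0]],[1,[0.034,-0.0326,0],[0,0,0]],[1,[0.034,-0.0326,0],[0,0,0]],[1,[0.034,-0.0326,0],[0,0,0]]]'
python3 -m crank '[[1,[0.034,-0.0326,0],[0,0,0]],[1,[0.034,-0.0326,0],[0,0,0]],[1,[0.034,-0.0326,0],[0,0,0]],[1,[0.034,-0.0326,0],[0,0,0]],[1,[0.034,-0.0326,0],[0,0,0]],[1,[0.034,-0.0326,0],[0,0,0]],[1,[0.034,-0.0326,0],[0,0,0]],[1,[0.034,-0.0326,0],[0,0,0]]]'
python3 -m crank '[[1,[0.034,-0.0326,0],[0,0,0]],[1,[0,0,0],[0,0,-7.8]],[1,[0,0,0],[0,0,-7.8]],[1,[0,0,0],[0,0,-7.8]],[1,[0,0,0],[0,0,-7.8]],[1,[0,0,0],[0,0,-7.8]],[1,[0,0,0],[0,0,-8]],[1,[0,0,0],[0,0,0]]]'
cat >> h.py <<'E'
from scipy.spatial.transform import Rotation as Ro
def togo(x,y,z):
    o=robot.get_obs(); R=Ro.from_euler('xyz',o['ee_rot']); d=np.array([x,y,z])-o['tool_pos']
    print('t',round(o['time'],2),'pos',np.round(o['tool_pos'],4),'rot',np.round(o['ee_rot'],4),'F',np.round(o['wrist_force'],2),'w',round(o['width'],4),'shift',np.round(R.inv().apply(d),4))
def btn(s):
    "lid flange box and button ellipse in wrist view -> printed"
E
python3 - <<'E'
from h import *
s=snap('wrist'); save(s,'w0.png'); np.savez('pics/w0.npz',**s); togo(.5492,.1782,.06); print(-s['R'].T@s['t'])
E
```

```text
time: 0.9
tool_pos: [0.3469, -0.1917, 0.2052]
ee_rot: [-3.142, -0.0, 0.306]
wrist_force: [1.0, 0.1, 0.2]
width: 0.0333
finger_force: 0.0
time: 1.7
tool_pos: [0.5275, 0.1392, 0.2049]
ee_rot: [3.141, 0.001, 0.307]
wrist_force: [0.6, -0.3, 0.9]
width: 0.0002
finger_force: 0.0
time: 2.5
tool_pos: [0.5494, 0.1785, 0.2047]
ee_rot: [-3.141, 0.001, 1.127]
wrist_force: [0.4, 0.1, -0.3]
width: 0.0007
finger_force: 0.0
t 2.55 pos [0.5495 0.1785 0.2048] rot [-3.1407e+00  8.0000e-04  1.1244e+00] F [-0.14  0.47 -0.48] w 0.0003 shift [-0.0003  0.      0.1448]
[0.58016722 0.24382387 0.38368861]
```

View pics/w0.png

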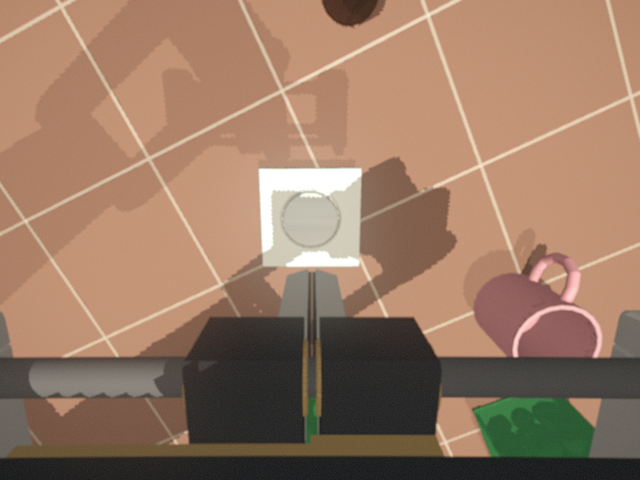

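The wrist view shows the lid's flange spanning (260,168) to (361,266), nearly square to the tool, with the button centred at about (310,219), just beyond the fingertips.

```bash
python3 - <<'E'
from h import *
s=dict(np.load('pics/w0.npz'))
hsv=cv2.cvtColor(s['color'],cv2.COLOR_RGB2HSV)
m=((hsv[...,1]<60)&(hsv[...,2]>120)).astype(np.uint8); m[:150]=0; m[275:]=0; m[:,:240]=0;m[:,380:]=0
c=max(cv2.findContours(m,0,2)[0],key=cv2.contourArea); b=cv2.boxPoints(cv2.minAreaRect(c)); W=ray(s,b,.026)
print(b.round(1).tolist(),W.mean(0).round(4),np.linalg.norm(np.diff(W,axis=0),axis=1).round(4),np.degrees(np.arctan2(*(W[1]-W[0])[1::-1])))
g=cv2.cvtColor(s['color'],cv2.COLOR_RGB2GRAY); h=cv2.HoughCircles(g[180:262,268:356],cv2.HOUGH_GRADIENT,1,50,param1=60,param2=12,minRadius=24,maxRadius=36)
print(h); x,y,r=h[0,0]; print(ray(s,[[x+268,y+180],[x+268+r,y+180]],.030).round(4))
E
python3 -m crank '[[1,[0,0,0.045],[0,0,0]],[1,[0,0,0.045],[0,0,0]],[1,[0,0,0.045],[0,0,0]],[1,[0,0,0.0],[0,0,0]],[1,[0,0,0],[0,0,0]]]'
```

```text
[[256.8999938964844, 152.10000610351562], [362.70001220703125, 147.6999969482422], [368.0, 274.0], [262.1000061035156, 278.3999938964844]] [0.551  0.1814 0.026 ] [0.0993 0.1254 0.1082] -23.105523040167224
[[[41.5 40.5 27.5]]]
[[0.5467 0.1791 0.03  ]
 [0.5709 0.1676 0.03  ]]
time: 3.05
tool_pos: [0.5494, 0.1785, 0.0703]
ee_rot: [-3.14, 0.001, 1.126]
wrist_force: [0.4, 0.6, 0.3]
width: 0.0007
finger_force: 0.0
```

```bash
python3 -m crank '[[1,[-0.0005,0.0005,0.018],[0,0,0]],[1,[0,0,0.018],[0,0,0]],[1,[0,0,0],[0,0,0]],[1,[0,0,0],[0,0,0]]]'
python3 -m crank '[[1,[0,0,0.001],[0,0,0]],[1,[0,0,0.001],[0,0,0]],[1,[0,0,0],[0,0,0]]]'
python3 -m crank '[[1,[0,0,0.001],[0,0,0]],[1,[0,0,0.0],[0,0,0]],[1,[0,0,0],[0,0,0]]]'
python3 -m crank '[[1,[0,0,0.001],[0,0,0]],[1,[0,0,0.0],[0,0,0]],[1,[0,0,0],[0,0,0]]]'
```

```text
time: 3.45
tool_pos: [0.5519, 0.1783, 0.0375]
ee_rot: [3.138, -0.003, 1.127]
wrist_force: [0.5, -0.0, 0.2]
width: 0.0005
finger_force: 0.0
time: 3.75
tool_pos: [0.5505, 0.178, 0.0334]
ee_rot: [3.14, -0.001, 1.127]
wrist_force: [-0.1, -0.5, 0.2]
width: 0.0002
finger_force: 0.0
time: 4.05
tool_pos: [0.5499, 0.1778, 0.0313]
ee_rot: [-3.141, 0.0, 1.127]
wrist_force: [-0.1, 0.0, -0.0]
width: 0.0006
finger_force: 0.0
time: 4.35
tool_pos: [0.5499, 0.1779, 0.0304]
ee_rot: [-3.142, 0.0, 1.127]
wrist_force: [0.7, 0.1, -0.1]
width: 0.0004
finger_force: 0.0
```

```bash
for i in 1 2 3; do python3 -m crank '[[1,[0,0,0.0005],[0,0,0]],[1,[0,0,0.0005],[0,0,0]],[1,[0,0,0],[0,0,0]],[1,[0,0,0],[0,0,0]]]' | grep -E 'tool_pos|force'; done
```

```text
tool_pos: [0.55, 0.1779, 0.03]
wrist_force: [-1.8, -0.2, 4.4]
finger_force: 2.3
tool_pos: [0.55, 0.1779, 0.0296]
wrist_force: [-3.4, -0.1, 7.8]
finger_force: 3.8
tool_pos: [0.55, 0.1779, 0.0288]
wrist_force: [-4.7, 0.2, 8.3]
finger_force: 4.3
```

```bash
for i in 1 2; do python3 -m crank '[[1,[0,0,0.0005],[0,0,0]],[1,[0,0,0.0005],[0,0,0]],[1,[0,0,0],[0,0,0]],[1,[0,0,0],[0,0,0]]]' | grep -E 'tool_pos|wrist_force'; done
```

```text
tool_pos: [0.55, 0.1779, 0.0279]
wrist_force: [-4.5, -0.9, 8.2]
tool_pos: [0.55, 0.1779, 0.027]
wrist_force: [-4.4, -1.0, 9.2]
```

```bash
for i in 1 2; do python3 -m crank '[[1,[0,0,0.0003],[0,0,0]],[1,[0,0,0.000],[0,0,0]],[1,[0,0,0],[0,0,0]],[1,[0,0,0],[0,0,0]]]' | grep -E 'tool_pos|wrist_force'; done
```

```text
tool_pos: [0.55, 0.1779, 0.0267]
wrist_force: [-4.4, -0.8, 9.7]
tool_pos: [0.5501, 0.1779, 0.0266]
wrist_force: [-3.8, -0.6, 9.4]
```

```bash
for i in 1 2; do python3 -m crank '[[1,[0,0,0.0005],[0,0,0]],[1,[0,0,0.000],[0,0,0]],[1,[0,0,0],[0,0,0]],[1,[0,0,0],[0,0,0]]]' | grep -E 'tool_pos|wrist_force'; done
```

```text
tool_pos: [0.55, 0.1779, 0.0263]
wrist_force: [-4.2, -1.1, 10.8]
tool_pos: [0.5501, 0.1779, 0.0261]
wrist_force: [-5.4, -1.1, 11.0]
```

```bash
for i in 1 2; do python3 -m crank '[[1,[0,0,0.0006],[0,0,0]],[1,[0,0,0.000],[0,0,0]],[1,[0,0,0],[0,0,0]],[1,[0,0,0],[0,0,0]]]' | grep -E 'tool_pos|wrist_force'; done
```

```text
tool_pos: [0.5501, 0.1779, 0.0259]
wrist_force: [-5.8, -1.6, 13.9]
tool_pos: [0.5501, 0.1779, 0.0257]
wrist_force: [-6.1, -1.2, 14.2]
```

```bash
python3 -m crank '[[1,[0,0,-0.005],[0,0,0]],[1,[0,0,-0.01],[0,0,0]],[1,[0,0,-0.02],[0,0,0]],[0,[0,0,-0.05],[0,0,0]],[0,[0,0,-0.05],[0,0,0]],[0,[0,0,0],[0,0,0]],[0,[0,0,0],[0,0,0]],[0,[0,0,0],[0,0,0]]]'
python3 - <<'E'
from h import *
s=snap('wrist'); save(s,'w1.png'); np.savez('pics/w1.npz',**s); togo(.5492,.1782,.06)
P=cloud(s); k=(P[...,2]>.022)&(P[...,2]<.06); k[:150]=0;k[300:]=0;k[:,:230]=0;k[:,390:]=0
Q=P[k]; t=Q[Q[:,2]>.038]; f=Q[Q[:,2]<.034]; print(len(t),np.median(t[:,2]),cv2.minEnclosingCircle(t[:,:2].astype(np.float32)),t.mean(0)); print(np.median(f[:,2]),cv2.minAreaRect(f[:,:2].astype(np.float32)))
E
```

```text
time: 9.55
tool_pos: [0.5492, 0.1777, 0.1556]
ee_rot: [-3.139, 0.002, 1.127]
wrist_force: [0.1, -0.2, -0.1]
width: 0.0371
finger_force: 0.0
t 9.6 pos [0.5488 0.1776 0.1551] rot [-3.1383e+00  2.6000e-03  1.1271e+00] F [-0.91 -0.72  0.13] w 0.0409 shift [0.0009 0.0004 0.0951]
3321 0.04269868372216176 ((0.5478715896606445, 0.18004664778709412), 0.027107076719403267) [0.54832383 0.18086562 0.04266129]
0.025717696482693415 ((0.5478460192680359, 0.17985066771507263), (0.09758538007736206, 0.09725028276443481), 65.08889770507812)
```

View pics/w1.png

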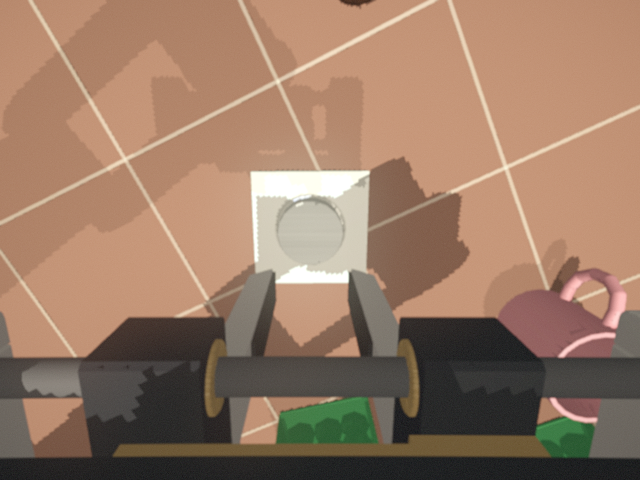

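The button has popped up: its top is at z=0.0427 and its ring is centred at about (310,229). The flange fits 97 x 97 mm, centred at (0.5479,0.180), yaw 65.1°. Now I open the fingers, centre, and descend to grip.

```bash
python3 -m crank '[[0,[0.0016,-0.0019,0],[0,0,0]],[0,[0,0,0],[0,0,0]],[0,[0,0,0],[0,0,0]],[0,[0,0,0.03],[0,0,0]],[0,[0,0,0.03],[0,0,0]],[0,[0,0,0.03],[0,0,0]],[0,[0,0,0],[0,0,0]],[0,[0,0,0],[0,0,0]]]'
python3 -m crank '[[0,[0,0,0.015],[0,0,0]],[0,[0,0,0.015],[0,0,0]],[0,[0,0,0],[0,0,0]],[0,[0,0,0],[0,0,0]],[0,[0,0,0],[0,0,0]],[0,[0,0,0],[0,0,0]]]'
python3 -c 'from h import *; togo(.5479,.180,.0285)'
```

```text
time: 10.4
tool_pos: [0.5487, 0.1801, 0.0675]
ee_rot: [-3.141, 0.001, 1.127]
wrist_force: [0.4, 0.3, -0.3]
width: 0.0939
finger_force: 0.0
time: 11.0
tool_pos: [0.5495, 0.1802, 0.0384]
ee_rot: [3.14, -0.001, 1.127]
wrist_force: [0.0, -0.2, -0.0]
width: 0.094
finger_force: 0.0
t 11.0 pos [0.5495 0.1802 0.0384] rot [ 3.1404e+00 -8.0000e-04  1.1271e+00] F [ 0.01 -0.2  -0.02] w 0.094 shift [-0.0009 -0.0013  0.0099]
```

```bash
python3 -m crank '[[0,[-0.0009,-0.0013,0.005],[0,0,0]],[0,[0,0,0.0045],[0,0,0]],[0,[0,0,0],[0,0,0]],[0,[0,0,0],[0,0,0]]]'
python3 -m crank '[[0.5,[0,0,0],[0,0,0]],[1,[0,0,0],[0,0,0]],[1,[0,0,0],[0,0,0]],[1,[0,0,0],[0,0,0]],[1,[0,0,0],[0,0,0]],[1,[0,0,0],[0,0,0]],[1,[0,0,0],[0,0,0]]]'
```

```text
time: 11.4
tool_pos: [0.5471, 0.1798, 0.0277]
ee_rot: [-3.141, 0.001, 1.127]
wrist_force: [0.2, -1.0, -0.6]
width: 0.0941
finger_force: 0.0
time: 12.1
tool_pos: [0.5476, 0.1799, 0.0283]
ee_rot: [3.141, -0.0, 1.127]
wrist_force: [0.5, -0.5, -0.1]
width: 0.0535
finger_force: 30.0
```

```bash
python3 -m crank '[[1,[0,0,-0.02],[0,0,0]],[1,[0,0,-0.045],[0,0,0]],[1,[0,0,-0.045],[0,0,0]],[1,[0,0,-0.045],[0,0,0]],[1,[0,0,-0.03],[0,0,0]],[1,[0,0,0],[0,0,0]],[1,[-0.0265,0.0056,0],[0,0,0]],[1,[-0.0395,0.0083,0],[0,0,0]]]'
python3 -m crank '[[1,[-0.0395,0.0083,0],[0,0,0]],[1,[-0.0395,0.0083,0],[0,0,0]],[1,[-0.0395,0.0083,0],[0,0,0]],[1,[-0.0395,0.0083,0],[0,0,0]],[1,[-0.0395,0.0083,0],[0,0,0]],[1,[-0.0395,0.0083,0],[0,0,0]],[1,[-0.0395,0.0083,0],[0,0,0]],[1,[-0.0395,0.0083,0],[0,0,0]]]'
python3 -m crank '[[1,[-0.0395,0.0083,0],[0,0,0]],[1,[-0.0395,0.0083,0],[0,0,0]],[1,[-0.0395,0.0083,0],[0,0,0]],[1,[-0.0265,0.0083,0],[0,0,0]],[1,[0,0,0],[0,0,0]],[1,[0,0,0],[0,0,0]],[1,[0,0,0],[0,0,0]],[1,[0,0,0],[0,0,0]]]'
python3 - <<'E'
from h import *
s=snap('wrist'); save(s,'w2.png'); np.savez('pics/w2.npz',**s); togo(.488,-.2163,.21)
P=cloud(s); Z=P[...,2]; np.set_printoptions(suppress=True)
k=(Z>.11)&(Z<.13)&(np.hypot(P[...,0]-.488,P[...,1]+.2163)<.075); q=P[k]; print(len(q),np.median(q[:,2]),cv2.minAreaRect(q[:,:2].astype(np.float32)))
k=(Z>.16)&(Z<.24)&(np.hypot(P[...,0]-.415,P[...,1]+.37)<.075); q=P[k]; print(len(q),np.histogram(q[:,2],8)); 
f=q[(q[:,2]<.214)]; print(np.median(f[:,2]),cv2.minAreaRect(f[:,:2].astype(np.float32)))
E
```

```text
time: 12.9
tool_pos: [0.5305, 0.1149, 0.2099]
ee_rot: [-3.138, 0.002, 1.131]
wrist_force: [0.8, -0.9, -1.9]
width: 0.0532
finger_force: 30.0
time: 13.7
tool_pos: [0.4542, -0.2005, 0.2099]
ee_rot: [-3.137, -0.0, 1.127]
wrist_force: [-0.1, 0.0, -1.6]
width: 0.053
finger_force: 30.0
time: 14.5
tool_pos: [0.4239, -0.3435, 0.2126]
ee_rot: [-3.141, -0.001, 1.129]
wrist_force: [-0.0, 0.5, -2.6]
width: 0.0532
finger_force: 30.0
t 14.55 pos [ 0.424  -0.3436  0.213 ] rot [-3.1414e+00 -2.0000e-04  1.1288e+00] F [-0.14 -0.29 -2.25] w 0.0535 shift [0.1425 0.0034 0.003 ]
3068 0.11945422101256858 ((0.4818304181098938, -0.227322518825531), (0.06998379528522491, 0.09553352743387222), 64.54347229003906)
23853 (array([ 474, 7610, 4911,  346,  464, 9350,  337,  361]), array([0.20031572, 0.20527613, 0.21023654, 0.21519695, 0.22015736,
       0.22511777, 0.23007818, 0.23503859, 0.239999  ]))
0.21002738119751946 ((0.4244709610939026, -0.34055426716804504), (0.088545061647892, 0.09751665592193604), 64.59934997558594)
```

View pics/w2.png

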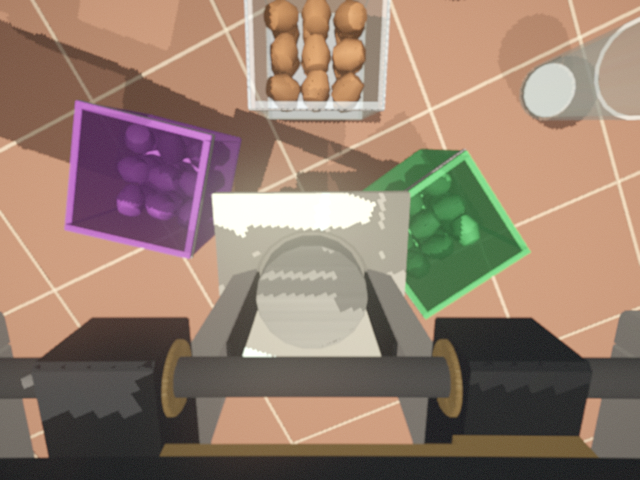

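The wrist view shows the held lid with its far edge at about (213–408,193), button still up. The walnut jar's near rim edge is at about (247–385,105), parallel to it. Near-edge and far-edge geometry give a lid-to-jar displacement of (0.143, 0.0033) in tool axes, which matches the top view.

```bash
python3 -m crank '[[1,[0.035,0.0008,0],[0,0,0]],[1,[0.036,0.0008,0],[0,0,0]],[1,[0.036,0.0009,0],[0,0,0]],[1,[0.036,0.0008,0],[0,0,0]],[1,[0,0,0],[0,0,0]],[1,[0,0,0],[0,0,0]],[1,[0,0,0],[0,0,0]],[1,[0,0,0],[0,0,0]]]'
python3 -m crank '[[1,[0,0,0.03],[0,0,0]],[1,[0,0,0.022],[0,0,0]],[1,[0,0,0],[0,0,0]],[1,[0,0,0],[0,0,0]],[1,[0,0,0],[0,0,0]],[1,[0,0,0],[0,0,0]]]' | head -2
python3 - <<'E'
from h import *
togo(.488,-.2157,.1305)
s=snap('scene'); save(s,'s1.png',(190,210,350,330),5)
E
```

```text
time: 15.35
tool_pos: [0.4876, -0.2179, 0.2132]
ee_rot: [3.141, 0.0, 1.126]
wrist_force: [-0.4, -0.3, -2.8]
width: 0.0531
finger_force: 30.0
time: 15.95
tool_pos: [0.4888, -0.2178, 0.163]
t 15.95 pos [ 0.4888 -0.2178  0.163 ] rot [3.1383e+00 3.0000e-04 1.1267e+00] F [ 0.07 -0.   -1.55] w 0.0531 shift [ 0.0016 -0.0017  0.0325]
```

View pics/s1.png

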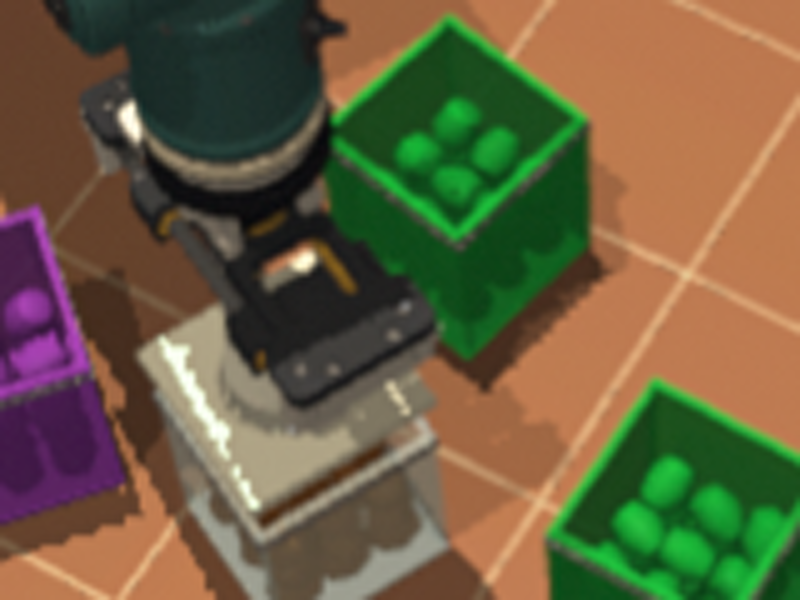

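The enlarged view shows the lid held level above the walnut jar's mouth, its flange edges (140,355)–(255,510) parallel to the rim. I'll apply the small correction and go down.

```bash
python3 -m crank '[[1,[0.0016,-0.0015,0],[0,0,0]],[1,[0,0,0.01],[0,0,0]],[1,[0,0,0],[0,0,0]],[1,[0,0,0],[0,0,0]],[1,[0,0,0],[0,0,0]],[1,[0,0,0],[0,0,0]],[1,[0,0,0],[0,0,0]]]' >/dev/null
python3 -c 'from h import *; togo(.488,-.2157,.1305)'
```

```text
t 16.7 pos [ 0.4875 -0.2151  0.1514] rot [3.1412e+00 1.0000e-04 1.1271e+00] F [-0.01 -0.12 -2.11] w 0.0534 shift [-0.0003  0.0007  0.0209]
```

```bash
python3 -m crank '[[1,[-0.0003,0.0005,0.004],[0,0,0]],[1,[0,0,0.002],[0,0,0]],[1,[0,0,0],[0,0,0]],[1,[0,0,0],[0,0,0]],[1,[0,0,0],[0,0,0]],[1,[0,0,0],[0,0,0]]]' | grep -E 'pos|wrist'
python3 -m crank '[[1,[0,0,0.002],[0,0,0]],[1,[0,0,0.002],[0,0,0]],[1,[0,0,0],[0,0,0]],[1,[0,0,0],[0,0,0]],[1,[0,0,0],[0,0,0]]]' | grep -E 'pos|wrist'
```

```text
tool_pos: [0.4878, -0.2155, 0.1453]
wrist_force: [-0.1, 0.5, -2.4]
tool_pos: [0.4877, -0.2155, 0.1412]
wrist_force: [-0.4, -0.7, -2.3]
```

```bash
python3 -m crank '[[1,[0,0,0.002],[0,0,0]],[1,[0,0,0.002],[0,0,0]],[1,[0,0,0.002],[0,0,0]],[1,[0,0,0.002],[0,0,0]],[1,[0,0,0],[0,0,0]],[1,[0,0,0],[0,0,0]],[1,[0,0,0],[0,0,0]]]' | grep -E 'pos|wrist'
python3 -m crank '[[1,[0,0,0.001],[0,0,0]],[1,[0,0,0],[0,0,0]],[1,[0,0,0],[0,0,0]],[1,[0,0,0],[0,0,0]]]' | grep -E 'pos|wrist'
```

```text
tool_pos: [0.4878, -0.2155, 0.1333]
wrist_force: [0.7, 0.4, -0.7]
tool_pos: [0.4877, -0.2155, 0.1322]
wrist_force: [0.4, -0.1, -2.6]
```

```bash
for i in 1 2 3; do python3 -m crank '[[1,[0,0,0.0005],[0,0,0]],[1,[0,0,0],[0,0,0]],[1,[0,0,0],[0,0,0]]]' | grep -E 'pos|wrist'; done
```

```text
tool_pos: [0.4877, -0.2154, 0.1316]
wrist_force: [-0.2, 0.9, -2.0]
tool_pos: [0.4877, -0.2155, 0.1311]
wrist_force: [-0.5, 0.6, -1.7]
tool_pos: [0.4877, -0.2155, 0.1306]
wrist_force: [0.0, 0.2, -0.9]
```

```bash
python3 -m crank '[[1,[0,0,0.0004],[0,0,0]],[1,[0,0,0],[0,0,0]],[1,[0,0,0],[0,0,0]],[1,[0,0,0],[0,0,0]]]' | grep -E 'pos|wrist'
python3 -m crank '[[0.6,[0,0,0],[0,0,0]],[0.3,[0,0,0],[0,0,0]],[0,[0,0,0],[0,0,0]],[0,[0,0,0],[0,0,0]],[0,[0,0,-0.02],[0,0,0]],[0,[0,0,-0.03],[0,0,0]],[0,[0,0,-0.03],[0,0,0]],[0,[0,0,0],[0,0,0]]]'
python3 - <<'E'
from h import *
s=snap('wrist'); save(s,'w3.png'); togo(.488,-.2157,.1305)
P=cloud(s); Z=P[...,2]; D=np.hypot(P[...,0]-.488,P[...,1]+.2157)<.075
for a,b in((.136,.16),(.124,.134)):
    q=P[(Z>a)&(Z<b)&D]; print(len(q),np.median(q[:,2]),cv2.minAreaRect(q[:,:2].astype(np.float32)))
E
```

```text
tool_pos: [0.4877, -0.2155, 0.1303]
wrist_force: [-0.8, -0.3, -2.0]
time: 21.0
tool_pos: [0.4899, -0.2167, 0.2159]
ee_rot: [3.131, 0.001, 1.127]
wrist_force: [0.1, 0.9, 0.9]
width: 0.0941
finger_force: 0.0
t 21.05 pos [ 0.489  -0.2162  0.2132] rot [3.1354e+00 5.0000e-04 1.1272e+00] F [0.25 0.59 0.54] w 0.094 shift [ 0.     -0.0016  0.0827]
4447 0.14470738543795675 ((0.48752638697624207, -0.2148069441318512), (0.0527586005628109, 0.053469423204660416), 64.5355224609375)
11671 0.12771282536412001 ((0.48717713356018066, -0.21526698768138885), (0.09758561104536057, 0.09721112996339798), 64.98029327392578)
```

View pics/w3.png

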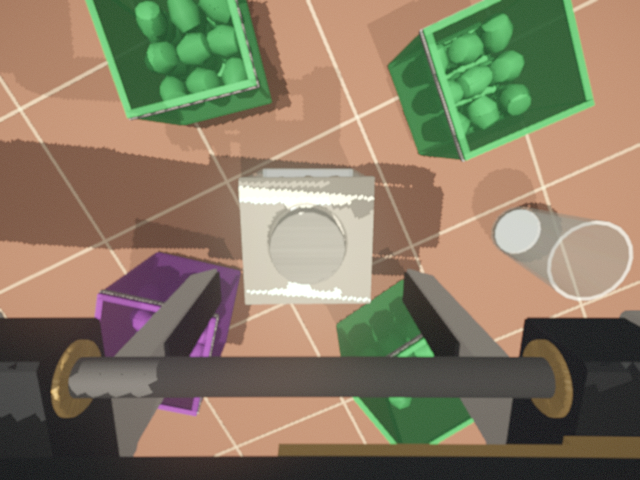

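The wrist view shows the lid flat on the jar, flange (240,178)–(373,303), button centred at about (307,245). Flange top is at 0.1277 and button top at 0.1447, so the lid is home with its button up. Next I shut the fingers and press.

```bash
python3 -m crank '[[1,[0,0,0],[0,0,0]],[1,[0,0,0],[0,0,0]],[1,[0,0,0],[0,0,0]],[1,[0,0,0],[0,0,0]],[1,[0,0,0],[0,0,0]],[1,[0,0,0],[0,0,0]],[1,[0,0,0],[0,0,0]],[1,[0,0,0],[0,0,0]]]' >/dev/null
python3 -m crank '[[1,[0,0,0.02],[0,0,0]],[1,[0,0,0.02],[0,0,0]],[1,[0,0,0.015],[0,0,0]],[1,[0,0,0],[0,0,0]],[1,[0,0,0],[0,0,0]],[1,[0,0,0],[0,0,0]],[1,[0,0,0],[0,0,0]],[1,[0,0,0],[0,0,0]]]' >/dev/null
python3 -c 'from h import *; togo(.4874,-.215,.145)'
```

```text
t 22.65 pos [ 0.4881 -0.2157  0.1563] rot [3.1398e+00 2.0000e-04 1.1271e+00] F [-0.22 -0.75 -0.13] w 0.0004 shift [ 0.0004 -0.001   0.0113]
```

```bash
python3 -m crank '[[1,[0.0004,-0.0006,0.005],[0,0,0]],[1,[0,0,0.004],[0,0,0]],[1,[0,0,0],[0,0,0]],[1,[0,0,0],[0,0,0]],[1,[0,0,0],[0,0,0]],[1,[0,0,0],[0,0,0]]]' | grep -E 'pos|wrist'
for i in 1 2 3; do python3 -m crank '[[1,[0,0,0.001],[0,0,0]],[1,[0,0,0.001],[0,0,0]],[1,[0,0,0.001],[0,0,0]],[1,[0,0,0.001],[0,0,0]],[1,[0,0,0],[0,0,0]],[1,[0,0,0],[0,0,0]]]' | grep -E 'pos|wrist'; done
```

```text
tool_pos: [0.4873, -0.2149, 0.1463]
wrist_force: [0.1, -0.2, 0.7]
tool_pos: [0.4874, -0.2149, 0.1426]
wrist_force: [-0.5, 0.6, 3.4]
tool_pos: [0.4875, -0.2149, 0.1389]
wrist_force: [-1.9, 0.4, 5.6]
tool_pos: [0.4875, -0.2149, 0.1352]
wrist_force: [-2.3, 1.7, 6.6]
```

```bash
python3 -m crank '[[1,[0,0,0.001],[0,0,0]],[1,[0,0,0.001],[0,0,0]],[1,[0,0,0.001],[0,0,0]],[1,[0,0,0.001],[0,0,0]],[1,[0,0,0],[0,0,0]],[1,[0,0,0],[0,0,0]]]' | grep -E 'pos|wrist'
for i in 1 2; do python3 -m crank '[[1,[0,0,0.0005],[0,0,0]],[1,[0,0,0.0005],[0,0,0]],[1,[0,0,0],[0,0,0]],[1,[0,0,0],[0,0,0]]]' | grep -E 'pos|wrist'; done
```

```text
tool_pos: [0.4875, -0.2149, 0.1315]
wrist_force: [-2.0, 1.6, 7.8]
tool_pos: [0.4875, -0.2149, 0.1306]
wrist_force: [-1.9, 0.8, 8.5]
tool_pos: [0.4875, -0.215, 0.1297]
wrist_force: [-2.8, 2.0, 7.9]
```

```bash
for i in 1 2 3; do python3 -m crank '[[1,[0,0,0.0005],[0,0,0]],[1,[0,0,0],[0,0,0]],[1,[0,0,0],[0,0,0]],[1,[0,0,0],[0,0,0]]]' | grep -E 'pos|wrist'; done
```

```text
tool_pos: [0.4875, -0.2149, 0.1292]
wrist_force: [-2.6, 1.6, 9.6]
tool_pos: [0.4875, -0.2149, 0.1287]
wrist_force: [-2.3, 1.7, 9.2]
tool_pos: [0.4875, -0.2149, 0.1285]
wrist_force: [-3.9, 1.7, 10.6]
```

```bash
for i in 1 2; do python3 -m crank '[[1,[0,0,0.0005],[0,0,0]],[1,[0,0,0],[0,0,0]],[1,[0,0,0],[0,0,0]],[1,[0,0,0],[0,0,0]]]' | grep -E 'pos|wrist'; done
```

```text
tool_pos: [0.4875, -0.215, 0.1283]
wrist_force: [-2.5, 1.2, 10.9]
tool_pos: [0.4875, -0.215, 0.1281]
wrist_force: [-3.0, 2.7, 11.7]
```

```bash
for i in 1 2; do python3 -m crank '[[1,[0,0,0.0005],[0,0,0]],[1,[0,0,0],[0,0,0]],[1,[0,0,0],[0,0,0]],[1,[0,0,0],[0,0,0]]]' | grep -E 'pos|wrist'; done
```

```text
tool_pos: [0.4875, -0.215, 0.1279]
wrist_force: [-4.2, 2.4, 13.3]
tool_pos: [0.4875, -0.215, 0.1277]
wrist_force: [-4.7, 2.3, 14.3]
```

Full press at 14 N. I release and check.

```bash
python3 -m crank '[[1,[0,0,-0.002],[0,0,0]],[1,[0,0,-0.004],[0,0,0]],[1,[0,0,-0.01],[0,0,0]],[1,[0,0,-0.02],[0,0,0]],[1,[0,0,-0.04],[0,0,0]],[1,[0,0,0],[0,0,0]],[1,[0,0,0],[0,0,0]],[1,[0,0,0],[0,0,0]]]' | grep -E 'time|pos|wrist'
python3 - <<'E'
from h import *
s=snap('wrist'); save(s,'w4.png')
P=cloud(s); Z=P[...,2]; D=np.hypot(P[...,0]-.488,P[...,1]+.2157)
q=P[(Z>.11)&(Z<.16)&(D<.08)]; print('lid',len(q),np.median(q[:,2]),cv2.minAreaRect(q[(q[:,2]>.124)][:,:2].astype(np.float32)))
print('button z',np.nanmedian(Z[D<.015]),'flange',np.nanmedian(Z[(D>.035)&(D<.045)]))
E
```

```text
time: 30.05
tool_pos: [0.4867, -0.2145, 0.199]
wrist_force: [0.2, -1.0, -1.2]
lid 16081 0.1279536158686091 ((0.4872884452342987, -0.21519990265369415), (0.09748467803001404, 0.09725675731897354), 64.86984252929688)
button z 0.22081902047003144 flange 0.3138871925939737
```

View pics/w4.png

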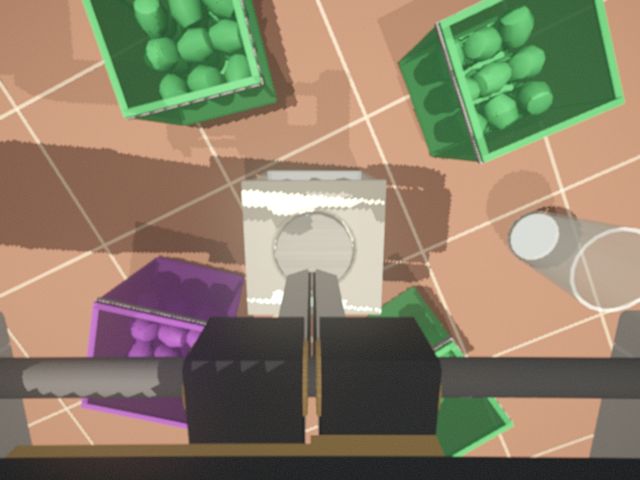

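The view shows the lid flat on the jar, flange (243,180)–(385,312), button ring at about (315,247) partly behind the fingertips. The button-height figure is wrong because the fingers fell inside the sample, so I check it at pixels clear of them.

Run:
```python
from h import *
s=snap('wrist'); Z=cloud(s)[...,2]
print('button',np.median(Z[225:260,300:330]),'flange',np.median(Z[285:298,250:270]),np.median(Z[185:200,250:380]))
```

```text
button nan flange 0.1276878559640488 nan
```

Run:
```python
from h import *
s=snap('wrist'); Z=cloud(s)[...,2]
for n,a in (('button',Z[222:265,290:342]),('flange far',Z[184:205,250:380]),('flange near',Z[285:298,250:270])): print(n,np.nanmedian(a),np.nanpercentile(a,[10,90]),np.isnan(a).mean())
```

```text
button 0.13176143981840954 [0.13087316 0.13260299] 0.004472271914132379
flange far 0.1277456369468828 [0.12689834 0.12861611] 0.00402930402930403
flange near 0.12772942072960672 [0.12699515 0.12857384] 0.0038461538461538464
```

The button is locked 4.0 mm above the flange, and the lid is level and home. I hand in.

```bash
python3 -c 'from bench import robot; print(robot.close_job())'
```

```text
the job is handed in; nothing more can be done
None
```

The job is handed in at about 30 s of the 67 s: the lid sits level and home in the walnut jar with its button locked 4 mm above the flange, both presses read about 14 N, and the arm is clear of everything; the verdict was not returned.

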